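# Index a phone-repair turntable and push its locking bolt home

### The job

An opened phone is clamped on a repair turntable that is still unlocked. Turn the turntable, which has an upright peg to push it by, until the slot in its rim faces the locking bolt; then push the bolt, which has an upturned thumb plate, until it is fully home in the slot, so that the phone cannot swing while it is worked on. Only push, gently, with the fingers: grip and lift nothing, keep off the open phone, and leave the solder reel, the screwdriver and the small bottle beside it where they are.

Things in the scene. Friction and masses are not known exactly. Their poses are not given: they have to be found in the camera images.
- fixture: Base of the turntable: a grey plate 150 x 204 x 9 mm, screwed down. Origin on the bench under the turntable's vertical axis; z up, the bolt lies at -y and slides towards +y. The bolt's guide, a block 44 mm wide and 28 mm long, stands with its centre 108 mm from the axis, 30 mm high above the bench. A microscope stands close by, on the left of the turntable seen from the robot.
- platter (a joint): Angle of the round aluminium turntable in rad, counter-clockwise positive seen from above; the slot faces the bolt at 0 and at 2 pi. Starts between 0.6 and 5.68, turns both ways, stays where it is left (about 0.12 N m, 2 N at the peg). It is 176 mm across, its top 20 mm above the bench; phone and clamp jaws on it reach no higher than 36 mm above the bench.
- slot_mouth (a point): Middle of the mouth of the one slot in the turntable's rim, on the top face, 88 mm from the axis. The slot runs 31 mm radially inwards and is 19.5 mm wide.
- peg_top (a point): Top centre of the upright black turning peg, 15 mm across, opposite the slot, 60 mm from the axis; its top is 70 mm above the bench, and its black grip can be pushed sideways at any height from 40 to 68 mm.
- bolt (a joint): Travel of the bolt in m: 0 fully drawn back, 0.034 fully home (its stop). Slides against about 2 N of friction and stays where it is left. The rim of the turntable blocks it after about 8 mm unless the slot faces it; its tapered nose centres the slot if that is no more than about 5 mm out of line.
- bolt_nose (a point): Middle of the nose of the bolt, a flat steel bar 16 mm wide and 8 mm thick, on its top face (20.5 mm above the bench); the nose tapers to 7 mm over the last 12 mm. It moves with the bolt: 96 mm from the axis when drawn back, 62 mm when home.
- bolt_plate (a point): Middle of the outer face (the one to push, facing away from the turntable) of the bolt's upturned thumb plate, 40 mm above the bench. The plate is 36 mm wide, 8 mm thick and reaches from 12.5 to 52.5 mm above the bench. Its outer face is 166 mm from the axis when drawn back, 132 mm when home; the base plate ends 127 mm from the axis.
- phone: The opened phone, 148 x 73 x 10 mm, white frame with dark parts, clamped by both ends on the turntable, its long side across the slot; it turns with the turntable and must not be pressed on. Origin under its middle.
- reel: Loose orange reel of solder wire, 60 mm across, 28 mm high, standing on the bench beside the turntable; origin under its middle.
- driver: Loose screwdriver with a green handle, 117 mm long, 12 mm thick, lying on the bench beside the bolt; origin under its middle.
- bottle: Loose small bottle with a ribbed green cap, 38 mm across, 48 mm high, standing on the bench beside the turntable; origin under its middle.

How it is judged:
On the way, in this order (a step that is already met when the one before it is completed fails the run):
1. the slot is turned to face the bolt (within 8 mm) while the bolt is still drawn back (x of slot_mouth in the frame of fixture between -0.008 and 0.008 m and y of slot_mouth in the frame of fixture below -0.08 m and value of joint bolt below 0.016 m), for 0.1 s.
2. the bolt is pushed home into the slot (value of joint bolt above 0.031 m), for 0.2 s.
At the end, for the whole second after the job is handed in: The bolt is home in the slot (its travel over 31 of 34 mm), the slot within 4 mm of facing it, turntable and bolt at rest, the reel, the screwdriver and the bottle within 15 mm of where they stood, the robot clear of everything (value of joint bolt above 0.031 m and x of slot_mouth in the frame of fixture between -0.004 and 0.004 m and y of slot_mouth in the frame of fixture below -0.08 m and velocity of joint platter between -0.05 and 0.05 rad/s and velocity of joint bolt between -0.005 and 0.005 m/s and distance of each of reel, driver, bottle from where it was at the start of the episode below 0.015 m); the robot touches nothing.
It fails at once if the open phone is pressed with more than 4 N (contact force between any of the fingers, the arm and phone above 4 N).
It fails at once if the turntable or its bolt is gripped or forced (more than 35 N from the fingers) or touched with more than 5 N by the arm or the gripper's body (contact force between the fingers and fixture above 35 N or contact force between the arm and fixture above 5 N).
It fails at once if the reel, the screwdriver or the bottle is picked up, carried or pushed aside by more than 15 mm (distance of any of reel, driver, bottle from where it was at the start of the episode above 0.015 m).
It also fails if it takes over 64 s, if anything falls off the work surface, if the arm or the gripper's body presses on something with over 40 N, if the wrist force passes 120 N, or if a joint passes its speed limit or range.

### The arm

A 7-joint arm with a two-finger parallel gripper is mounted at the origin on a cart in front of the work surface, level with it; the furniture and walls round the work are solid. World frame = base frame: x ahead of the robot, y to its left, z up, the work surface at z = 0. Lengths are in m, angles in rad, forces in N, time in s.
With the tool pointing down it reaches from about 0.4 to 0.875 m from the base axis. Payload 6.5 kg.
Tool frame: the origin (TCP) lies midway between the tips of the shut fingers; the grasp point (between the pads) lies r.tcp_to_grasp behind it (r.tcp_to_grasp is the distance from the TCP to the grasp point, in m); z points along the fingers, y is the line along which they close (so a half turn about z gives the same grasp; the last joint's range is limited). The gripper opens to 88 mm and grips with 3 to 60 N. Pads are 18 mm wide; open, the fingers measure 123 mm over their backs; the gripper's body (75 mm by 187 mm) begins 45 mm behind the grasp point.
Start: joints at [1.04, 0.536, -0.004, 1.538, 0.003, 1.067, -0.071], TCP at [0.291, -0.581, 0.239] pointing down, gripper open.
Joint ranges: [-2.7, 2.7], [-0.37, 2.16], [-1.27, 1.26], [0.24, 2.4], [-1.31, 4.45], [0.19, 1.91], [-2.76, 2.76]. Speed limits (rad/s): [2.39, 2.39, 3.14, 3.14, 3.14, 3.14, 3.14].

### API

Orientations are given as a 3x3 rotation matrix whose columns are the frame's x, y, z axes.
In Python, from rig import r, vision gives the robot as it stands. Calls block until the motion is done:
- r.move_pose(position, orientation): joint-space move of the TCP to a pose.
- r.move_linear(position, rot=None, rate=0.15): straight line of the TCP; rot=None keeps the orientation; rate is the mean speed in m/s.
- r.goto_joints(angles): joint-space move.
- r.let_go() and r.clamp(grasp_force=None): open the fingers fully, or close them until they stop; grasp_force is the grip in N (None keeps the last).
- r.wait(seconds).
- r.solve_ik(position, orientation): joint angles nearest the present ones, or None.
- r.observe(): the state.
- vision.read_camera(name): name is "scene" or "top"; returns a dict with "color" (384x512x3 uint8, red, green, blue), "range_z" (384x512 float32, m along the optical axis (not along the pixel's ray), 0 where there is no reading), "fov_y" (degrees; the focal length in pixels is half the picture's height over the tangent of half this angle, whatever the lens; pixels are square), "cx", "cy" (the principal point, pixels), "rvec" (rotation vector, rad) and "tvec" (3), from world to camera coordinates, as OpenCV has them. Camera axes: x right, y down, z forward; pixel columns grow to the right and rows downward; lengths in m; the calibration is good to about 2 mm. A picture is of the moment at which its call begins.
A pose or a line that the arm cannot do raises r.MotionError and nothing moves.
- r.close_job(): hands the job in; it is judged then, once.
The state is a dict: "time": time; "joints": joint angles; "joint_velocities": joint speeds; "tau": joint torques, N m; "position": TCP position; "tool_rot": TCP orientation; "ft_force": force on the tool from outside, world axes, zero at the start; "wrist_torque": the same for the moment, N m; "width": opening from 0.0 (shut) to 1.0 (fully open); "gripper_force": force on a finger pad.
Only numpy, scipy, OpenCV 4.12 (cv2) and the standard library are available. Lean on these libraries where they do the work, as an engineer would, in place of code of your own. Each camera call takes 0.05 s, during which the arm holds its last target. There are 200 camera calls.

## Working session

There is one attempt and no reset: what is moved stays moved. The work goes in short steps, each a Python script; the robot and the scene stay as the last script left them, time stands still between calls to the robot, and variables do not carry over. Pictures are saved under pics/ and viewed, at most 10 in all, crops included, and the job is handed in when it is done.

```bash
ls; mkdir -p pics; cat > h.py <<'E'
import numpy as np, cv2
from rig import r, vision
def cam(n):
    c=vision.read_camera(n); h,w=c["color"].shape[:2]
    c["f"]=h/2/np.tan(np.radians(c["fov_y"])/2); c["R"]=cv2.Rodrigues(np.array(c["rvec"],float))[0]; c["t"]=np.array(c["tvec"],float).ravel()
    return c
def ray(c,u,v,z):
    d=c["R"].T@np.array([(u-c["cx"])/c["f"],(v-c["cy"])/c["f"],1]); o=-c["R"].T@c["t"]
    return o+d*(z-o[2])/d[2]
def cloud(c):
    h,w=c["range_z"].shape; v,u=np.mgrid[:h,:w]; Z=c["range_z"]
    P=np.stack([(u-c["cx"])/c["f"]*Z,(v-c["cy"])/c["f"]*Z,Z],-1)
    return (P-c["t"])@c["R"]
E
python3 - <<'E'
from h import *
for n in ("scene","top"):
    c=cam(n); cv2.imwrite(f"pics/{n}0.png",cv2.resize(c["color"][:,:,::-1],(800,600),interpolation=cv2.INTER_CUBIC))
    np.savez(f"{n}0.npz",**c); print(n,c["fov_y"],c["cx"],c["cy"],-c["R"].T@c["t"],c["R"].round(2).tolist())
o=r.observe(); print(o["time"],o["position"],o["tool_rot"],r.tcp_to_grasp)
E
```

```text
pics
scene 44.21862841347612 259.7186474368124 191.7473820343658 [ 0.10457551 -0.03871473  0.84179954] [[-0.6, -0.8, 0.01], [-0.66, 0.49, -0.57], [0.45, -0.35, -0.82]]
top 46.974741316404895 249.77782271287762 182.89869855379962 [ 0.41653118 -0.36706006  0.90780363] [[0.0, -1.0, -0.01], [-0.99, -0.0, -0.15], [0.15, 0.01, -0.99]]
0.1 [ 0.29108113 -0.58058075  0.23794037] [[ 8.93879180e-01  4.48307209e-01 -8.10672207e-04]
 [ 4.48307920e-01 -8.93878241e-01  1.30314492e-03]
 [-1.40432984e-04 -1.52828488e-03 -9.99998822e-01]] 0.0187
```

View pics/scene0.png

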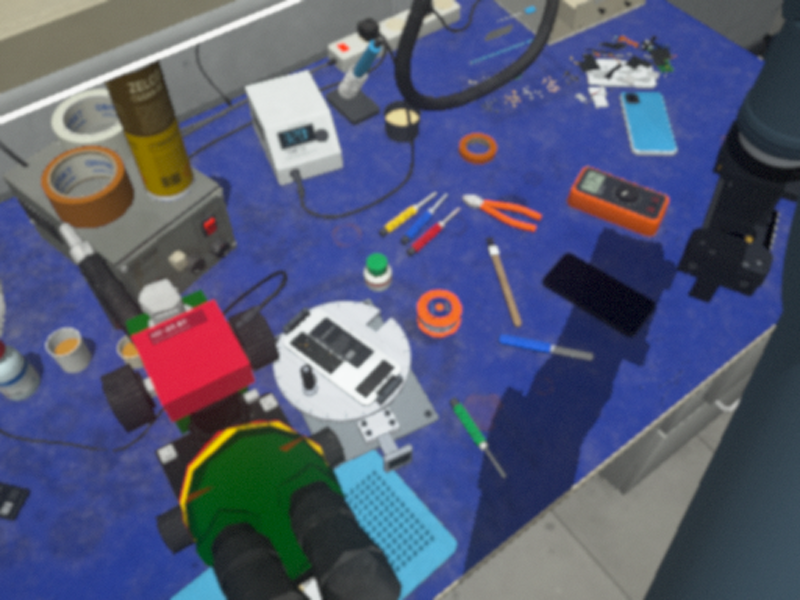

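View pics/top0.png

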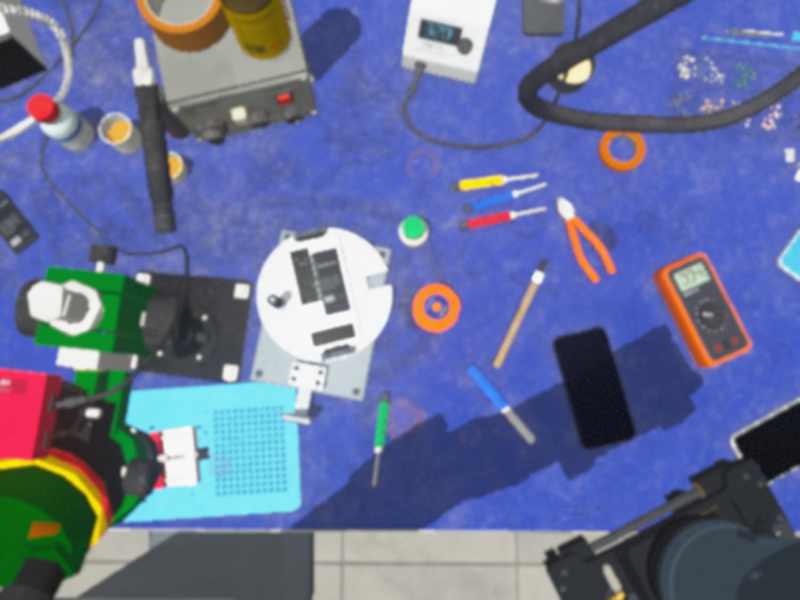

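The top view (800×600) shows the platter at about (325,293), the slot on its right at (378,281), the peg on its left at (276,299), and the bolt plate near (300,412). The bottle (413,230), reel (437,307) and driver (381,430) are to the right. The microscope is at left, and in the scene view its head hangs close to the peg side. The slot needs roughly 95° clockwise, so I'll measure next.

```bash
python3 - <<'E'
from h import *
c=dict(np.load("top0.npz")); s=dict(np.load("scene0.npz"))
for k in(c,s):
    for q in("f","cx","cy"): k[q]=float(k[q])
P=cloud(c); Q=cloud(s); k=512/800
# disc rim: height band 15-25mm near expected centre
A=ray(c,325*k,293*k,.02); print("approx axis",A)
m=((abs(P[...,2]-.02)<.005)&(np.hypot(P[...,0]-A[0],P[...,1]-A[1])<.105)&(c["color"].min(-1)>150)).astype(np.uint8)
cnt=max(cv2.findContours(m,0,cv2.CHAIN_APPROX_NONE)[0],key=cv2.contourArea)
hull=cv2.convexHull(cnt)[:,0]; e=cv2.fitEllipse(cnt); print("ell",e)
W=np.array([ray(c,u,v,.02) for u,v in hull])
(cx,cy),rr=cv2.minEnclosingCircle(W[:,:2].astype(np.float32)); print("circle",cx,cy,rr, "ell ctr",ray(c,*e[0],.02))
M=np.c_[2*W[:,:2],np.ones(len(W))]; sol=np.linalg.lstsq(M,(W[:,:2]**2).sum(1),rcond=None)[0]; print("lsq",sol[:2],np.sqrt(sol[2]+sol[:2]@sol[:2]))
for n,u,v,z in(("slot",386,280,.02),("peg",274,300,.07),("plate",299,414,.0525),("guideL",290,370,.03)):print(n,ray(c,u*k,v*k,z))
# peg: high points near axis
for nm,C in(("top",P),("scene",Q)):
    d=np.hypot(C[...,0]-A[0],C[...,1]-A[1])
    g=(d<.09)&(C[...,2]>.045)&(C[...,2]<.09); print(nm,"peg",g.sum(),np.median(C[g],0),C[g].max(0))
    g=(d>.12)&(d<.19)&(C[...,0]<A[0]-.1)&(abs(C[...,1]-A[1])<.08)&(C[...,2]>.035)&(C[...,2]<.07);print("plate",g.sum(),C[g].mean(0),C[g].min(0),C[g].max(0))
    # obstacles >8cm
    g=(C[...,2]>.08)&(C[...,0]<.9)&(C[...,0]>.3)&(abs(C[...,1]-A[1])<.3)
    B=C[g]
    for lo,hi in((.08,.15),(.15,.25),(.25,.5)):
        b=B[(B[:,2]>lo)&(B[:,2]<hi)]; 
        if len(b):
            print(nm,lo,hi,len(b),b.min(0).round(3),b.max(0).round(3))
            for x0 in np.arange(.3,.9,.05):
                w=b[(b[:,0]>=x0)&(b[:,0]<x0+.05)]
                if len(w)>3: print("  x",round(x0,2),"y",w[:,1].min().round(3),w[:,1].max().round(3))
im=c["color"][int(200*k):int(450*k),int(230*k):int(480*k)]
cv2.imwrite("pics/crop.png",cv2.resize(im[:,:,::-1],(600,600),interpolation=cv2.INTER_CUBIC)); print(int(200*k),int(230*k),im.shape)
E
```

```text
approx axis [ 0.53931361 -0.27272328  0.02      ]
ell ((200.34339904785156, 193.05184936523438), (64.89105987548828, 78.76426696777344), 138.7274627685547)
circle 0.5362014770507812 -0.2630724310874939 0.08731193840503693 ell ctr [ 0.52797232 -0.25737643  0.02      ]
lsq [ 0.5386382  -0.26905685] 0.08612353390919701
slot [ 0.5565101  -0.35194011  0.02      ]
peg [ 0.52365247 -0.21561954  0.07      ]
plate [ 0.38569077 -0.24691101  0.0525    ]
guideL [ 0.43957839 -0.23113037  0.03      ]
top peg 63 [ 0.52417242 -0.21463665  0.06834834] [ 0.53153487 -0.20684218  0.07158036]
plate 97 [ 0.3812051  -0.24246217  0.05030636] [ 0.37406459 -0.25933874  0.03689248] [ 0.38739402 -0.22481699  0.05555559]
top 0.08 0.15 6534 [ 0.574 -0.572  0.08 ] [0.9   0.027 0.15 ]
  x 0.55 y -0.118 -0.066
  x 0.6 y -0.093 -0.065
  x 0.65 y -0.092 -0.061
  x 0.7 y -0.103 -0.057
  x 0.75 y -0.572 -0.054
  x 0.8 y -0.572 0.027
  x 0.85 y -0.486 -0.077
top 0.15 0.25 4300 [ 0.3   -0.573  0.15 ] [0.87  0.027 0.25 ]
  x 0.3 y -0.141 -0.102
  x 0.35 y -0.123 -0.079
  x 0.4 y -0.122 -0.09
  x 0.45 y -0.166 -0.066
  x 0.
[... 676 characters left out ...]
8 ] [0.9   0.026 0.15 ]
  x 0.65 y -0.09 -0.059
  x 0.7 y -0.172 -0.056
  x 0.75 y -0.572 -0.054
  x 0.8 y -0.573 0.026
  x 0.85 y -0.57 -0.052
scene 0.15 0.25 3796 [ 0.447 -0.573  0.15 ] [ 0.9  -0.02  0.25]
  x 0.4 y -0.121 -0.113
  x 0.45 y -0.158 -0.02
  x 0.5 y -0.16 -0.15
  x 0.55 y -0.15 -0.148
  x 0.7 y -0.572 -0.064
  x 0.75 y -0.216 -0.056
  x 0.8 y -0.573 -0.06
  x 0.85 y -0.572 -0.067
scene 0.25 0.5 22890 [ 0.3   -0.573  0.25 ] [0.838 0.001 0.5  ]
  x 0.3 y -0.573 0.001
  x 0.35 y -0.149 0.0
  x 0.4 y -0.179 -0.051
  x 0.45 y -0.182 -0.013
  x 0.5 y -0.175 -0.016
  x 0.65 y -0.524 -0.486
  x 0.7 y -0.517 -0.072
  x 0.75 y -0.399 -0.061
  x 0.8 y -0.239 -0.113
128 147 (160, 160, 3)
```

View pics/crop.png

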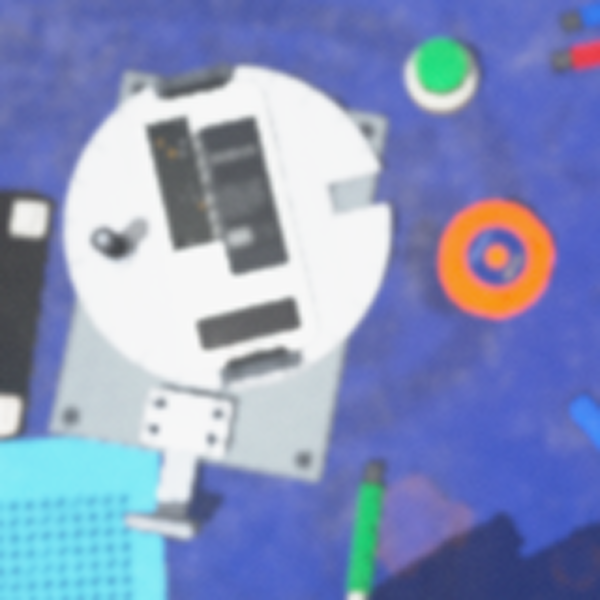

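The crop shows the slot mouth at (384,190), the peg top at (103,241), guide centre at (188,423), the plate's top edge at (160,525), and base corners at (322,482) and (48,432). Next I'll derive the fixture frame, and check the microscope's profile and the arm geometry.

```bash
python3 - <<'E'
from h import *
c=dict(np.load("top0.npz")); s=dict(np.load("scene0.npz"))
for k in(c,s):
    for q in("f","cx","cy"): k[q]=float(k[q])
px=lambda u,v,z: ray(c,147+u/3.75-.37,128+v/3.75-.37,z)
ax=px(227,227,.02); sl=px(384,190,.02); pg=px(103,241,.07); gd=px(188,423,.03); pl=px(160,525,.0525); br=px(322,482,.009); bl=px(48,432,.009);tr=px(387,118,.009)
for n in("ax","sl","pg","gd","pl","br","bl","tr"): print(n,eval(n)[:2].round(4), "r",np.hypot(*(eval(n)-ax)[:2]).round(4),"ang",np.degrees(np.arctan2(*(eval(n)-ax)[1::-1])).round(1))
d=br-bl; print("front edge len",np.hypot(*d[:2]),"normal(+y) ang",np.degrees(np.arctan2(d[1],d[0]))+90, "right edge",np.degrees(np.arctan2(*(tr-br)[1::-1])),np.hypot(*(tr-br)[:2]))
P=np.r_[cloud(c).reshape(-1,3),cloud(s).reshape(-1,3)]
print("scope max/min z by cell (rows x, cols y)")
ys=np.arange(-.24,.1,.03)
print("      ",ys.round(2))
for x in np.arange(.15,.65,.05):
    row=[]
    for y in ys:
        g=P[(abs(P[:,0]-x)<.025)&(abs(P[:,1]-y)<.015)&(P[:,2]>.08)]
        row.append(f"{g[:,2].min():.2f}-{g[:,2].max():.2f}" if len(g)>2 else "   -   ")
    print(round(x,2),*row)
R=np.array([[1,0,0],[0,-1,0],[0,0,-1.]])
for p in([.5,0,.3],[.5,-.2,.3],[.7,0,.3],[.6,0,.5],[.6,0,.1]):
  for th in(0,90,180,270):
    a=np.radians(th); Rz=np.array([[np.cos(a),-np.sin(a),0],[np.sin(a),np.cos(a),0],[0,0,1]])
    q=r.solve_ik(p,Rz@R); print(p,th,None if q is None else np.round(q,3))
E
```

```text
ax [ 0.538 -0.271] r 0.0 ang 0.0
sl [ 0.5584 -0.356 ] r 0.0873 ang -76.5
pg [ 0.5238 -0.2132] r 0.0596 ang 103.7
gd [ 0.4325 -0.2534] r 0.1069 ang 170.5
pl [ 0.3807 -0.2431] r 0.1598 ang 169.9
br [ 0.4018 -0.3231] r 0.1458 ang -159.1
bl [ 0.4279 -0.1752] r 0.146 ang 139.0
tr [ 0.6004 -0.3574] r 0.1066 ang -54.1
front edge len 0.15020176504054417 normal(+y) ang -10.020931455224456 right edge -9.780922294187539 0.20161734424252614
scope max/min z by cell (rows x, cols y)
       [-0.24 -0.21 -0.18 -0.15 -0.12 -0.09 -0.06 -0.03  0.    0.03  0.06  0.09]
0.15    -    0.70-0.70 0.68-0.71 0.69-0.71    -       -       -       -       -       -       -       -   
0.2    -       -       -       -       -    0.40-0.45 0.40-0.44 0.43-0.44    -       -       -       -   
0.25    -       -       -       -    0.34-0.41 0.34-0.43 0.33-0.43 0.38-0.44    -       -       -       -   
0.3    -       -       -    0.27-0.29 0.16-0.39 0.16-0.39 0.16-0.39 0.31-0.39    -       -       -       -   
0.35    -       -       -    0.23-0.30 0.16-0.41 0.16-0.41 0.34-0.41 0.28-0.38 0.27-0.30    -       -       -   

[... 1259 characters left out ...]
] 180 [ 0.35   0.677 -0.714  1.286  0.436  1.333  1.218]
[0.7, 0, 0.3] 270 [-0.644  0.809  1.089  1.359 -0.711  1.387 -2.707]
[0.6, 0, 0.5] 0 [ 0.163  0.328 -0.339  1.251  0.107  1.58  -1.73 ]
[0.6, 0, 0.5] 90 [ 0.304  0.355 -0.552  1.242  0.183  1.594 -0.216]
[0.6, 0, 0.5] 180 [ 0.435  0.396 -0.767  1.233  0.271  1.615  1.291]
[0.6, 0, 0.5] 270 [ 0.591  0.483 -1.074  1.224  0.423  1.663  2.754]
[0.6, 0, 0.1] 0 [ 1.000e-03  6.310e-01 -1.040e-01  1.765e+00  9.000e-02  7.500e-01
 -1.720e+00]
[0.6, 0, 0.1] 90 [ 0.265  0.68  -0.473  1.748  0.406  0.812 -0.401]
[0.6, 0, 0.1] 180 [ 0.403  0.737 -0.678  1.74   0.581  0.876  1.039]
[0.6, 0, 0.1] 270 [-0.768  0.954  1.084  1.811 -0.992  1.038 -2.419]
```

Measured fixture: axis (0.538, −0.271), with +y pointing along −10°. Guide, plate, slot, peg and base sizes all match the given radii. The platter sits at about +113.6°, so the peg must go clockwise from 103.6° to −10°. I'll lean the gripper 25° inwards, clear of the microscope, and check reachability first.

```bash
cat >> h.py <<'E'
AX=np.array([.538,-.271]); YF=np.radians(-10.)
u2=lambda a: np.array([np.cos(a),np.sin(a)])
def rot(push,out,tilt,sgn):   # tool y = sgn*push, fingers lean so that tips point towards out
    y=sgn*np.r_[push,0]; z=np.r_[np.sin(tilt)*np.asarray(out),-np.cos(tilt)]
    return np.c_[np.cross(y,z),y,z]
def pegpose(a,back,z=.054,tilt=np.radians(25),sgn=1):  # a: peg angle; clockwise push; back = TCP distance behind peg centre
    t=u2(a-np.pi/2); p=AX+.0605*u2(a)-back*t
    return np.r_[p,z],rot(t,u2(a),tilt,sgn)
def boltpose(d,back,z=.024,tilt=np.radians(20),sgn=1): # d: plate's outer face from axis
    t=u2(YF); p=AX-(d+back)*t
    return np.r_[p,z],rot(t,u2(YF+np.pi/2),tilt,sgn)
E
python3 - <<'E'
from h import *
for s in(1,-1):
    for a in np.radians([103.6,75,45,15,-10]):
        p,R=pegpose(a,.026,sgn=s); q=r.solve_ik(p,R); q2=r.solve_ik(p-.15*R[:,2],R); print("peg",s,round(np.degrees(a)),None if q is None else q.round(2),None if q2 is None else q2.round(2))
    for d in(.176,.132):
        p,R=boltpose(d,.0175,sgn=s); q=r.solve_ik(p,R); q2=r.solve_ik(p-.15*R[:,2],R); print("bolt",s,d,None if q is None else q.round(2),None if q2 is None else q2.round(2))
E
```

```text
peg 1 104 [ 0.83  0.85 -0.46  1.66  0.01  0.98  0.69] [ 0.88  0.73 -0.46  1.47 -0.02  1.29  0.72]
peg 1 75 [ 0.84  0.8  -0.44  1.77 -0.17  0.75  0.38] [ 0.92  0.62 -0.42  1.66 -0.2   1.05  0.41]
peg 1 45 [ 0.82  0.74 -0.42  1.88 -0.32  0.47  0.02] [ 0.9   0.5  -0.37  1.86 -0.37  0.76  0.06]
peg 1 15 [ 0.7   0.7  -0.34  1.96 -0.39  0.2  -0.46] [ 0.77  0.39 -0.29  2.02 -0.43  0.47 -0.43]
peg 1 -10 [ 0.81  0.74 -0.56  1.97  1.29  0.26 -2.52] [ 0.47  0.34 -0.08  2.09 -0.23  0.3  -1.14]
bolt 1 0.176 [ 1.04  0.7  -0.4   2.08 -0.08  0.59  0.61] [ 1.13  0.47 -0.4   1.96 -0.14  0.94  0.67]
bolt 1 0.132 [ 0.99  0.73 -0.39  1.99 -0.08  0.63  0.56] [ 1.07  0.52 -0.4   1.88 -0.13  0.97  0.61]
peg -1 104 [ 0.39  0.8   0.18  1.69 -0.51  1.04 -2.02] [ 0.42  0.69  0.26  1.51 -0.45  1.34 -2.07]
peg -1 75 [ 0.38  0.76  0.21  1.8  -0.76  0.89 -2.29] [ 0.4   0.6   0.32  1.69 -0.63  1.16 -2.37]
peg -1 45 [ 0.34  0.71  0.22  1.91 -1.02  0.67 -2.56] [ 0.32  0.49  0.38  1.89 -0.81  0.91 -2.71]
peg -1 15 [ 0.97  0.79 -0.69  1.94  0.71  0.26  1.69] [ 1.21  0.52 -0.85  2.    0.2   0.46  2.16]
peg -1 -10 [ 0.81  0.74 -0.56  1.97  1.29  0.26  0.63] [ 0.92  0.4  -0.61  2.07  0.43  0.33  1.41]
bolt -1 0.176 [ 0.58  0.67  0.18  2.11 -0.68  0.68 -1.99] [ 0.54  0.45  0.33  2.   -0.49  1.01 -2.13]
bolt -1 0.132 [ 0.53  0.71  0.19  2.02 -0.67  0.73 -2.06] [ 0.51  0.5   0.33  1.91 -0.51  1.04 -2.18]
```

```bash
cat >> h.py <<'E'
tl=lambda a: np.radians(25)*np.clip((np.degrees(a)-10)/70,0,1)
def arc(a0,a1,back,n,rate=.05,fmax=15):
    for a in np.linspace(a0,a1,n+1)[1:]:
        p,R=pegpose(a,back,tilt=tl(a)); r.move_linear(p,R,rate=rate)
        f=np.linalg.norm(r.observe()["ft_force"])
        if f>fmax: print("force stop",np.degrees(a),f); return a
    return a1
E
python3 - <<'E'
from h import *
r.clamp()
a=np.radians(103.6); p,R=pegpose(a,.038)
r.move_pose(p-.15*R[:,2],R); print(r.observe()["ft_force"].round(1),r.observe()["time"])
r.move_linear(p,R,rate=.1); o=r.observe(); print(o["position"]-p,o["ft_force"].round(1),o["width"],o["time"])
c=cam("top"); im=c["color"][118:300,100:343]; cv2.imwrite("pics/a1.png",cv2.resize(im[:,:,::-1],(800,600)))
E
```

```text
[-0.9  0.1 -0.5] 2.7583
[ 0.00038974 -0.00046523  0.00040953] [ 0.7  0.3 -1. ] 0.00046149938198590177 4.4083
```

View pics/a1.png

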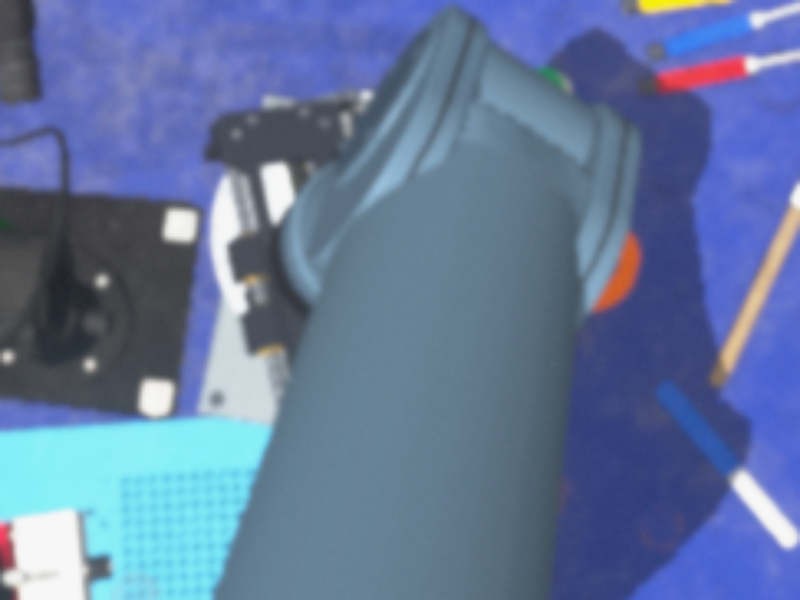

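The arm hides the platter from the top camera, but the gripper (210–370, 90–380) is well clear of the microscope and there is no contact force. I'll push along the arc, stop just short, back off and look.

```bash
python3 - <<'E'
from h import *
D=np.radians; a=D(103.6)
p,R=pegpose(a,.025); r.move_linear(p,R,rate=.04); print(r.observe()["ft_force"].round(1))
for b in (85,65,45,25,5,-6):
    a1=arc(a,D(b),.025,3); a=a1; o=r.observe(); print(b,o["ft_force"].round(1),o["time"])
    if abs(a-D(b))>1e-6: break
else:
    p,R=pegpose(a,.045,tilt=tl(a)); r.move_linear(p,R,rate=.1)
    p[2]=.2; r.move_linear(p,R,rate=.2)
    p,R=boltpose(.25,.0175,z=.2); p[1]-=.12; r.move_pose(p,R); print(r.observe()["time"])
    for n in("top","scene"):
        c=cam(n); np.savez(f"{n}2.npz",**c); cv2.imwrite(f"pics/{n}2.png",c["color"][:,:,::-1])
E
```

```text
[ 0.1 -0.1  0.6]
85 [-0.3  0.3  0.5] 5.8083
65 [ 0.5 -0.5  0.1] 6.7083
45 [-0.3 -0.9 -0.2] 7.6083
25 [-0.1  0.2 -0.7] 8.5083
5 [ 0.1  0.8 -0.2] 9.4083
-6 [-0.7  0.3  0.7] 10.1583
13.2583
```

View pics/top2.png

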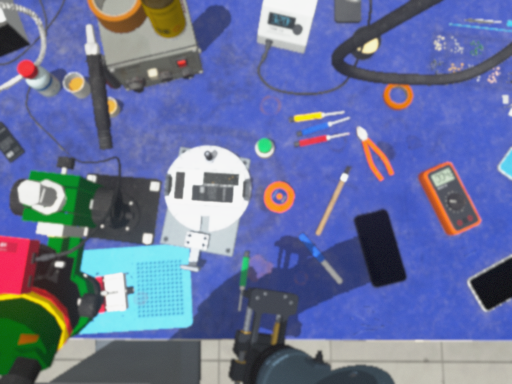

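View pics/scene2.png

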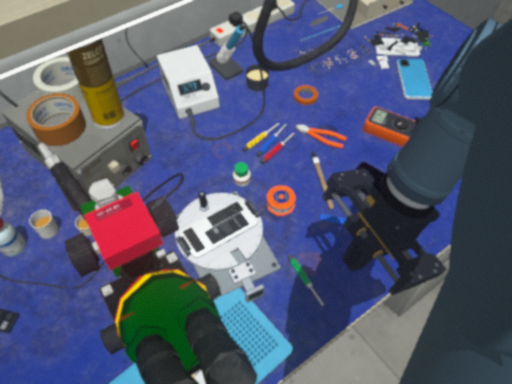

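The platter has turned: the peg is now at (210,154) in the top view and the slot near (201,226), just above the guide. I'll measure the peg angle precisely and take a tight crop.

```bash
cat >> h.py <<'E'
def pegang(c):
    # peg top: dark blob near top height on 60 mm circle; centre of depth points 62-76 mm
    P=cloud(c); d=np.hypot(P[...,0]-AX[0],P[...,1]-AX[1])
    g=(d<.085)&(d>.035)&(P[...,2]>.06)&(P[...,2]<.08); q=P[g]; m=q.mean(0)
    vv,uu=np.nonzero(g); w=ray(c,uu.mean(),vv.mean(),.069)
    return np.degrees(np.arctan2(*(w[:2]-AX)[::-1])),np.hypot(*(w[:2]-AX)),len(q),m
E
python3 - <<'E'
from h import *
def ld(n):
    c=dict(np.load(n))
    for q in("f","cx","cy"): c[q]=float(c[q])
    return c
for n in("top0","scene0","top2","scene2"): print(n,pegang(ld(n+".npz")))
c=ld("top2.npz"); im=c["color"][140:280,150:270]; cv2.imwrite("pics/crop2.png",cv2.resize(im[:,:,::-1],(514,600),interpolation=cv2.INTER_CUBIC))
E
```

```text
top0 (np.float64(102.45305013848284), np.float64(0.05914497159322779), 50, array([ 0.52531891, -0.21314511,  0.06842466]))
scene0 (np.float64(104.35059704655082), np.float64(0.0611709977651668), 65, array([ 0.52295472, -0.2117888 ,  0.06878386]))
top2 (np.float64(-3.2610680228793534), np.float64(0.06120324802519132), 50, array([ 0.59915955, -0.27445263,  0.06872325]))
scene2 (np.float64(-2.4224034774135186), np.float64(0.059127837604323774), 58, array([ 0.59721169, -0.2735675 ,  0.06878165]))
```

View pics/crop2.png

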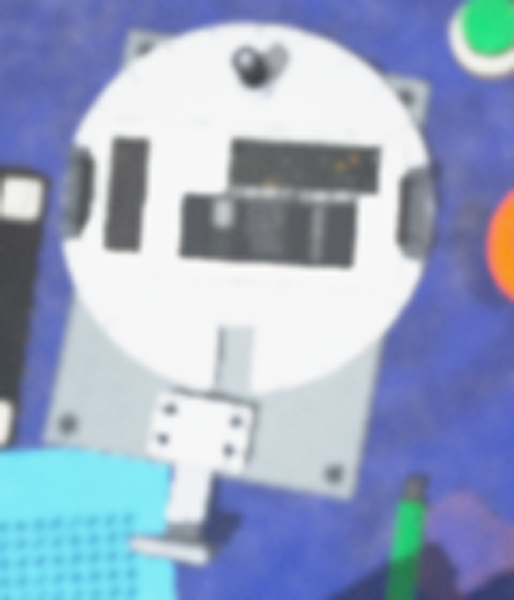

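The slot, at crop (235,360), is still about 7° short of the guide axis. The peg reads −3° for a command of −6°, so I'll push on to a command of −13.2° and look again.

```bash
python3 - <<'E'
from h import *
D=np.radians
p,R=pegpose(D(-3),.045,tilt=0); p2=p.copy(); p2[2]=.2
r.move_pose(p2,R); r.move_linear(p,R,rate=.15)
p,R=pegpose(D(-4),.027,tilt=0); r.move_linear(p,R,rate=.05)
arc(D(-4),D(-13.2),.025,4,rate=.03); o=r.observe(); print(o["ft_force"].round(1))
p,R=pegpose(D(-13.2),.045,tilt=0); r.move_linear(p,R,rate=.1); p[2]=.2; r.move_linear(p,R,rate=.2)
p,R=boltpose(.25,.0175,z=.2); p[1]-=.12; r.move_pose(p,R)
for n in("top","scene"):
    c=cam(n); print(n,pegang(c)[:3])
    if n=="top": im=c["color"][140:280,150:270]; cv2.imwrite("pics/crop3.png",cv2.resize(im[:,:,::-1],(514,600),interpolation=cv2.INTER_CUBIC)); np.savez("top3.npz",**c)
print(r.observe()["time"])
E
```

```text
[1.  0.8 0.5]
top (np.float64(-10.214742730326094), np.float64(0.061528819345202004), 50)
scene (np.float64(-9.671844988405239), np.float64(0.05865070768423595), 55)
21.2083
```

View pics/crop3.png

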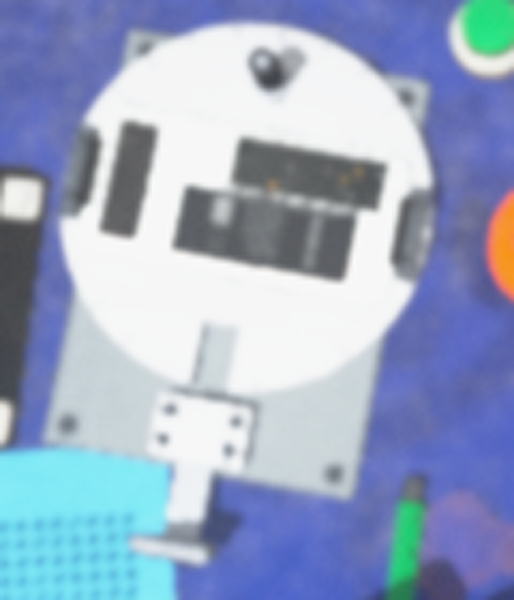

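The slot at crop (215,355) now lines up with guide and bolt, and the peg reads −10°. Now the bolt.

```bash
python3 - <<'E'
from h import *
p,R=boltpose(.190,.0175); r.move_pose(p-.15*R[:,2],R); r.move_linear(p,R,rate=.12)
o=r.observe(); print(o["ft_force"].round(1),o["position"]-p)
t=np.r_[u2(YF),0]; r.move_linear(boltpose(.170,.0175)[0],R,rate=.06)
f0=r.observe()["ft_force"]@t
for d in np.r_[np.arange(.166,.136,-.004),np.arange(.136,.122,-.001)]:
    r.move_linear(boltpose(d,.0175)[0],R,rate=.03); o=r.observe(); f=o["ft_force"]@t-f0
    print(round(d,3),round(f,1),(AX-o["position"][:2])@t[:2])
    if f<-9: break
print(o["time"])
E
```

```text
[-0.2  0.8  0.4] [ 0.00024103 -0.00058727  0.00040492]
0.166 0.5 0.18344083430195882
0.162 0.3 0.17940705140829105
0.158 -0.6 0.17530400099311946
0.154 1.1 0.17110541898378184
0.15 0.3 0.16708334925957732
0.146 0.4 0.16306523563511585
0.142 0.0 0.15905225502532006
0.138 0.4 0.15507287742985545
0.136 -1.2 0.1533417737029343
0.135 -0.5 0.1525250038405285
0.134 -0.2 0.1514685249440029
0.133 -0.9 0.1504023637020918
0.132 -0.1 0.14934456274984295
0.131 -0.2 0.14837154692448673
0.13 -0.5 0.147352130243
0.129 -0.5 0.14636399145150303
0.128 -3.6 0.1460718761189074
0.127 -5.8 0.14597672571944142
0.126 -9.3 0.14593923686592086
28.5417
```

A firm stop came at TCP 0.146 m, which is the 132 mm home face plus 14 mm of finger, the same finger offset seen at the peg. I'll back off, check it with the cameras, then hand in.

```bash
python3 - <<'E'
from h import *
p,R=boltpose(.165,.0175); r.move_linear(p,R,rate=.08); r.move_linear(p-.15*R[:,2],R,rate=.15)
p,R=boltpose(.25,.0175,z=.2); p[1]-=.12; r.move_pose(p,R); r.wait(.3)
for n in("top","scene"):
    c=cam(n); print(n,pegang(c)[:2])
    P=cloud(c); x=(P[...,:2]-AX)@u2(YF); y=(P[...,:2]-AX)@u2(YF+np.pi/2)
    g=(x<-.115)&(x>-.19)&(abs(y)<.03)&(P[...,2]>.04)&(P[...,2]<.06); print("plate x",x[g].mean(),x[g].min(),g.sum())
    if n=="top": im=c["color"][140:280,150:270]; cv2.imwrite("pics/crop4.png",cv2.resize(im[:,:,::-1],(514,600),interpolation=cv2.INTER_CUBIC))
print(r.observe()["time"])
E
```

```text
top (np.float64(-10.12204839299544), np.float64(0.06143039682388804))
plate x -0.12616890570126718 -0.13104080635289653 89
scene (np.float64(-9.705882833023784), np.float64(0.05890630242077183))
plate x -0.12900987677441378 -0.13290109645589687 134
31.2083
```

View pics/crop4.png

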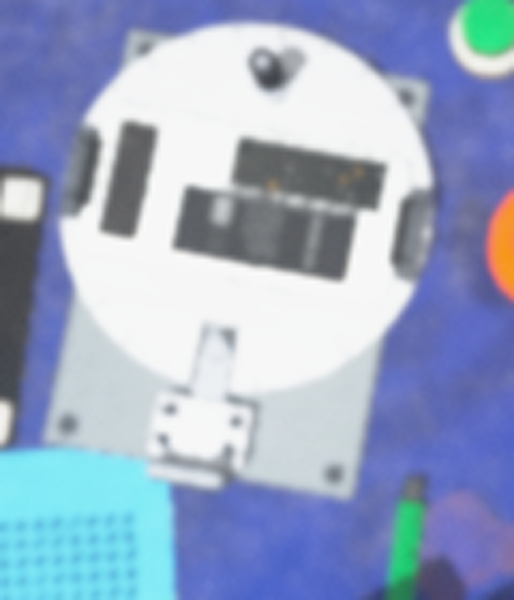

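The bolt fills the slot (215,355) and the thumb plate (187,470) sits against the guide, with its outer face about 132 mm from the axis. The bolt is home and the loose items haven't moved.

```bash
python3 -c "
from h import *
print(r.close_job())"
```

```text
the job is handed in; nothing more can be done
None
```

The job is handed in: the slot is turned to face the bolt, the bolt is pushed home against its stop, and in the last pictures the robot stood clear and the loose items showed no sign of having moved; the judge's verdict was not shown.

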